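# Stand a sample carton in the part-filled case

## Robot

A 6-joint arm with a two-finger parallel gripper is mounted at the origin on the work surface. World frame = base frame: x ahead of the robot, y to its left, z up, the work surface at z = 0. Lengths are in mm, angles in rad, forces in N, time in s.
With the tool pointing down it reaches from about 400 to 925 mm from the base axis. Payload 12.5 kg.
Tool frame: the origin (TCP) lies midway between the tips of the shut fingers; the grasp point (between the pads) lies 19 mm behind it; z points along the fingers, y is the line along which they close (so a half turn about z gives the same grasp; the last joint's range is limited). The gripper opens to 95 mm and grips with 3 to 60 N. Pads are 20 mm wide; open, the fingers measure 119 mm over their backs; the gripper's body (75 mm by 180 mm) begins 59 mm behind the grasp point.
Start: joints at [-1.439, 0.491, 1.559, -0, 1.092, -0.106], TCP at [147.25, -607.424, 214.661] pointing down, gripper open.
Joint ranges: [-3.1, 3.1], [-0.84, 2.19], [0.05, 2.79], [-1.13, 4.28], [0.06, 2.93], [-2.69, 2.69]. Speed limits (rad/s): [2.22, 2.22, 2.79, 3.14, 3.14, 3.14].

## Interface

Orientations are given as [roll, pitch, yaw] about the fixed x, y, z axes, in that order (R = Rz(yaw) Ry(pitch) Rx(roll)).
In Python, from cell import env gives the robot as it stands.
- The arm moves only by the tool arm_command, never from a script. Its argument "targets" is a list of rows, each a list of 5 numbers: the shift along the tool's x, y, z in mm, then the turn about the tool's z in degrees, then the opening, from 0 (shut) to 1 (fully open). In form: [[tx, ty, tz, roll, fingers], ...]. A call has 1 to 5 rows; each row is the pose to reach, as a shift and turn from the pose commanded when the call began, along the tool's axes at that moment; what a row does not reach only later rows make up. A row lasts 1/10 s, in which the tool goes at most 50 mm and 8.59 degrees, less where a joint would pass 70% of its speed; a pose out of reach is approached as far as the arm can. A call with a gripper value outside its range is refused whole. The fingers move at their own pace and stop on an object; the grip force is fixed at half the most. Time passes only in rows, so rows that repeat a pose let the fingers close. It gives the time, the measured TCP pose, the force, the opening and the grip force at its end, in the units of the state.
- env.state(): the state, without advancing time (a new reading comes with each control period).
- env.read_camera(name): name is "scene" or "top" or "wrist"; returns a dict with "frame" (400x640x3 uint8, red, green, blue), "vertical_fov" (degrees; the focal length in pixels is half the picture's height over the tangent of half this angle, whatever the lens; pixels are square), "cx", "cy" (the principal point, pixels), "k1" (the pictures are not rectified: a ray, as slopes to the right and down, at radius r is drawn at 1 + k1 r^2 times it, then the intrinsics apply), "world_from_camera" (4x4, takes a point from camera to world coordinates); the wrist camera has in their place "hand_eye" (4x4, takes a point from camera to tool coordinates, whose origin is the TCP and whose axes are the flange's). Camera axes: x right, y down, z forward; pixel columns grow to the right and rows downward; lengths in mm; the calibration is good to about 2 mm. A picture is of the moment at which its call begins: read the wrist's pose just before it. There is no depth.
- env.job_done(): hands the job in; it is judged then, once.
The state is a dict: "t": time; "joints": joint angles; "qvel": joint speeds; "tau": joint torques, N m; "eef_pos": TCP position; "tcp_rot": TCP orientation; "ft_force": force on the tool from outside, world axes, zero at the start; "moment": the same for the moment, N m; "opening": opening from 0.0 (shut) to 1.0 (fully open); "grip_force": force on a finger pad.
Only numpy, scipy, OpenCV 4.12 (cv2) and the standard library are available. Lean on these libraries where they do the work, as an engineer would, in place of code of your own. Each camera call takes 0.05 s, during which the arm holds its last target. There are 200 camera calls.

## Task

At the packing bench, pick up the tall slim white carton and lower it upright into the open compartment of the white case, the one that is not yet full. How high the layer inside already comes is not known: keep hold of the carton until you feel it touch down on that layer, gently, then let go and leave it standing upright there. Do not drop it in or ram it down.

Things in the scene. Friction and masses are not known exactly. Their poses are not given: they have to be found in the camera images.
- carton: The tall slim closed carton, plain white card with small grey and black printed patches, standing upright on the bench: 50 mm along its x, 36 mm along its y, 130 mm tall, about 0.15 kg, rigid. Origin: centre of its underside; z up. A squat carton only 55 mm tall, a white jar and a roll of tape stand near it and are not needed.
- case: Open white cardboard case fixed to the bench, outside 140 mm along x, 245 mm along y, walls 5 mm, rim 120 mm above the bench; four brown 42 mm flaps fold outward, up to 129 mm above the bench. A divider makes two compartments: the +y one is full of small upright cartons to 9 mm below the rim, the -y one is the open one. Origin on the bench surface under the case; z up.
- bay (a point): Centre of the mouth of the open compartment, at rim height (120 mm above the bench), axes as the case's. The compartment is 130 mm along x and 122 mm along y inside. On its floor lies a rigid level layer of cartons lying flat, covering it entirely; its top is somewhere from 32 to 70 mm above the bench (50 to 88 mm below this point), different each time, and does not give way.
Things that resemble listed ones, but are neither listed nor needed, are in the scene too. Leave any orange look-alike of the carton alone.

How it is judged:
By the outcome, as a careful person would: the job done as asked, in the order asked, and still so for the second after the job is handed in, with the robot touching nothing.
It also fails if it takes over 48 s, if anything falls off the work surface, if the arm or the gripper's body presses on something with over 40 N, if the wrist force passes 120 N, or if a joint passes its speed limit or range.

## Working session

There is one attempt and no reset: what is moved stays moved. The work goes in short steps, Python scripts to look and compute and a tool call to move; the robot and the scene stay as the last step left them, time stands still between calls to the robot, and variables do not carry over. Pictures are saved under pics/ and viewed, at most 10 in all, crops included, and the job is handed in when it is done.

Besides the shell and the picture viewer there is one more tool, called after "Request:" in YAML: its name, and indented under it one key for each argument. arm_command: Moves the arm, as the interface text tells. Its arguments: {"type":"object","properties":{"targets":{"type":"array","items":{"type":"array","items":{"type":"number"}}}},"required":["targets"]}

```bash
mkdir -p pics; cat > h.py <<'E'
import numpy as np, cv2, pickle
from cell import env
from scipy.spatial.transform import Rotation as R
def shot(n,f):
    s=env.state(); c=env.read_camera(n); cv2.imwrite('pics/'+f+'.png',c['frame'][:,:,::-1])
    if 'hand_eye' in c:
        T=np.eye(4); T[:3,:3]=R.from_euler('xyz',s['tcp_rot']).as_matrix(); T[:3,3]=s['eef_pos']
        c['world_from_camera']=T@np.array(c['hand_eye'])
    pickle.dump(c,open(f+'.pkl','wb')); return c
def load(f): return pickle.load(open(f+'.pkl','rb'))
def K(c):
    f=200/np.tan(np.radians(c['vertical_fov'])/2)
    return np.array([[f,0,c['cx']],[0,f,c['cy']],[0,0,1.]]),np.array([c['k1'],0,0,0.])
def ray(c,uv):
    k,d=K(c); p=cv2.undistortPoints(np.array([[uv]],float),k,d)[0,0]
    W=np.array(c['world_from_camera']); return W[:3,3],W[:3,:3]@np.array([*p,1])
def atz(c,uv,z):
    o,d=ray(c,uv); return (o+d*(z-o[2])/d[2]).round(1)
def proj(c,P):
    k,d=K(c); V=np.linalg.inv(np.array(c['world_from_camera']))
    return cv2.projectPoints(np.array(P,float).reshape(-1,3),cv2.Rodrigues(V[:3,:3])[0],V[:3,3],k,d)[0][:,0].round(1)
E
python3 - <<'E'
from h import *
for n in('top','scene'):
    c=shot(n,n+'0'); print(n,c['vertical_fov'],c['k1'],np.array(c['world_from_camera']).round(2).tolist())
print(env.state())
E
```

```text
top 44.06224897602946 -0.14063154450897306 [[0.03, -1.0, 0.05, 470.34], [-1.0, -0.03, -0.01, -89.2], [0.01, -0.05, -1.0, 1113.56], [0.0, 0.0, 0.0, 1.0]]
scene 50.256179835268554 -0.11310125576250915 [[0.57, 0.59, -0.57, 1176.77], [0.82, -0.41, 0.39, -504.31], [-0.0, -0.69, -0.72, 900.95], [0.0, 0.0, 0.0, 1.0]]
{'t': 0.1, 'joints': array([-1.43861244e+00,  4.91467140e-01,  1.55937116e+00, -1.68428148e-06,
        1.09167308e+00, -1.05621519e-01]), 'qvel': array([ 0.00163843, -0.00190407, -0.00128855,  0.0012089 , -0.00084068,
        0.00058857]), 'tau': array([ 2.76505518e-03, -6.13622618e+01, -2.58605754e+01,  6.94230641e-02,
        4.70344350e-02, -5.77543142e-05]), 'eef_pos': array([ 147.21365425, -607.20986874,  214.14612206]), 'tcp_rot': array([-3.14067890e+00, -9.53706224e-05,  2.37806140e-01]), 'ft_force': array([ 0.63105593, -0.11195505, -0.03332693]), 'moment': array([0.06964762, 0.00660901, 0.03650063]), 'grip_force': 0.0, 'opening': 1.0029587199359409}
```

View pics/top0.png

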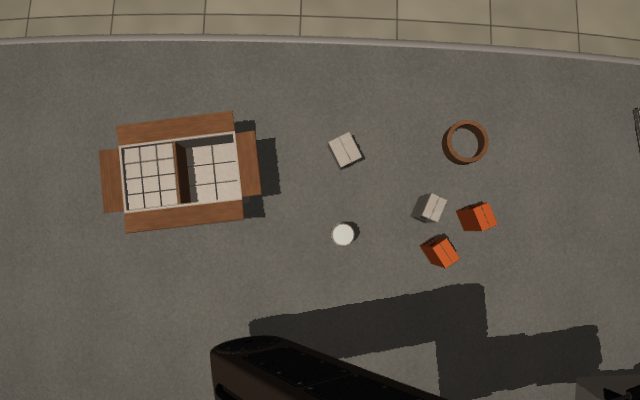

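View pics/scene0.png

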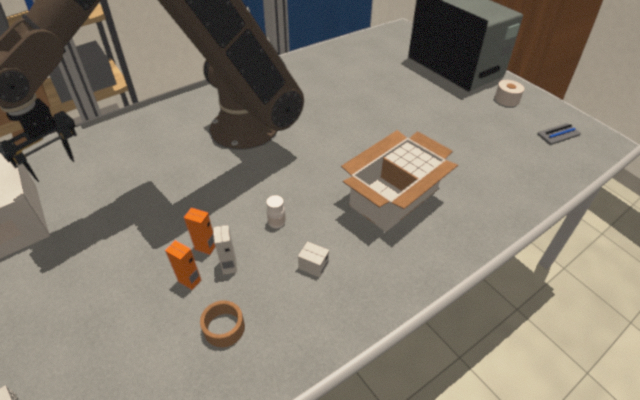

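The tall slim white carton could be confused with these objects:

| Object | Top pixel | Scene pixel |
|---|---|---|
| Squat white carton | (345,150) | (313,260) |
| Jar | (343,234) | (275,212) |
| Orange tall carton | (477,217) | (200,231) |
| Orange tall carton | (440,251) | (184,266) |
| Tall white carton | (433,208) | (226,250) |

I choose the tall white one. A close crop will check that.

```bash
python3 - <<'E'
from h import *
a=cv2.imread('pics/top0.png');b=cv2.imread('pics/scene0.png')
A=cv2.resize(a[180:280,390:510],None,fx=5,fy=5,interpolation=cv2.INTER_CUBIC)[:500,:600]
B=cv2.resize(a[100:245,90:270],None,fx=4,fy=4,interpolation=cv2.INTER_CUBIC)
cv2.imwrite('pics/c1.png',A);cv2.imwrite('pics/c2.png',B)
E
```

```text
(no output)
```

View pics/c1.png

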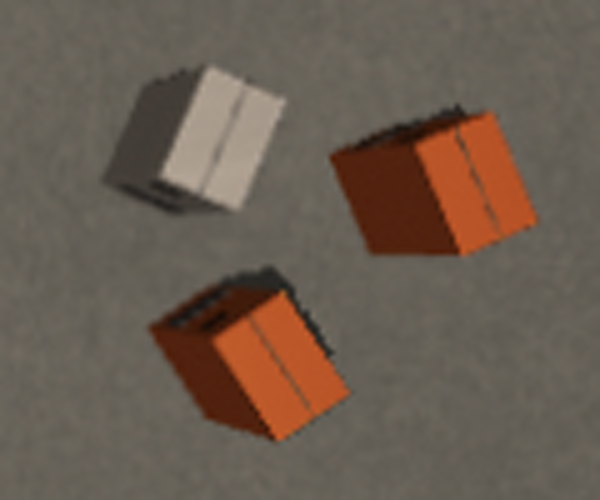

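View pics/c2.png

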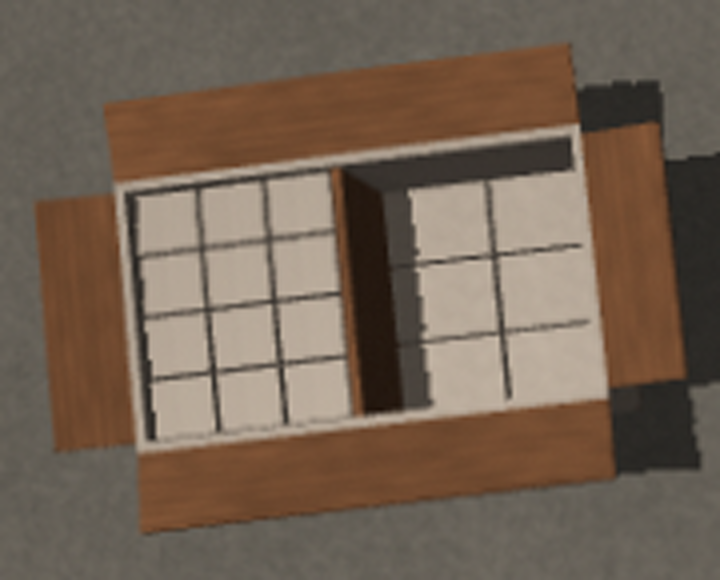

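The chosen carton is tall, white and slim, with its top at crop corners (208,65), (287,100), (238,212) and (160,178). The case rim is at (116,183), (578,124), (608,402) and (140,450), and the open compartment is on the right.

```bash
python3 - <<'E'
from h import *
c=load('top0')
def f(name,pts,s,o,z):
    P=np.array([atz(c,((x+.5)/s-.5+o[0],(y+.5)/s-.5+o[1]),z) for x,y in pts])
    e=np.roll(P,-1,0)-P
    print(name,P.mean(0).round(1),P[:,:2].tolist(),'len',np.linalg.norm(e,axis=1).round(1),'ang',np.degrees(np.arctan2(e[:,1],e[:,0])).round(1))
    return P
f('carton',[(208,65),(287,100),(238,212),(160,178)],5,(390,180),130)
f('oA',[(495,112),(540,220),(462,256),(415,143)],5,(390,180),130)
f('oB',[(283,290),(350,395),(278,440),(212,337)],5,(390,180),130)
f('case',[(116,183),(578,124),(608,402),(140,450)],4,(90,100),120)
c=env.read_camera('top')
s=env.state();print(R.from_euler('xyz',s['tcp_rot']).as_matrix().round(3))
E
```

```text
carton [ 517.6 -322.2  130. ] [[547.1, -315.4], [533.9, -348.1], [488.2, -328.8], [501.0, -296.7]] len [35.3 49.6 34.6 49.7] ang [-112.   157.1   68.3  -22.1]
oA [ 502.8 -428.2  130. ] [[531.7, -434.9], [488.3, -454.6], [472.9, -422.0], [518.1, -401.5]] len [47.7 36.1 49.6 36.1] ang [-155.6  115.3   24.4  -67.8]
oB [ 427.  -347.8  130. ] [[457.3, -347.9], [415.7, -376.6], [397.0, -347.4], [437.8, -319.3]] len [50.5 34.7 49.5 34.6] ang [-145.4  122.6   34.6  -55.7]
case [574.8 197.2 120. ] [[626.9, 328.2], [662.2, 87.1], [520.9, 66.0], [489.3, 307.6]] len [243.7 142.9 243.7 139.1] ang [ -81.7 -171.5   97.5    8.5]
[[ 0.972  0.236 -0.   ]
 [ 0.236 -0.972  0.001]
 [ 0.    -0.001 -1.   ]]
```

Request:
arm_command:
  targets:
    - [43, -19, 0, 0, 1]
    - [86, -38, 0, 0, 1]
    - [129, -57, 0, 0, 1]
    - [172, -76, 0, 0, 1]
    - [214, -95, 0, 0, 1]

```text
t: 0.65
eef_pos: [334.1, -463.3, 214.5]
tcp_rot: [-3.141, 0.0, 0.238]
ft_force: [0.2, -0.2, -0.1]
opening: 0.999
grip_force: 0.0
```

Request:
arm_command:
  targets:
    - [43, -19, 0, 0, 1]
    - [86, -38, 0, 0, 1]
    - [129, -57, 0, 0, 1]
    - [172, -76, 0, 0, 1]
    - [213, -95, 0, 0, 1]

```text
t: 1.15
eef_pos: [518.9, -320.6, 214.5]
tcp_rot: [-3.142, 0.0, 0.238]
ft_force: [0.6, -1.3, 0.8]
opening: 0.998
grip_force: 0.0
```

Request:
arm_command:
  targets:
    - [0, 0, 0, 8, 1]
    - [0, 0, 0, 16, 1]
    - [0, 0, 0, 24, 1]
    - [0, 0, 0, 32, 1]
    - [0, 0, 0, 36, 1]

```text
t: 1.65
eef_pos: [517.4, -322.1, 214.4]
tcp_rot: [-3.142, 0.001, -0.396]
ft_force: [0.4, 0.1, -0.8]
opening: 1.003
grip_force: 0.0
```

Request:
arm_command:
  targets:
    - [0, 0, 0, 0, 1]
    - [0, 0, 0, 0, 1]
    - [0, 0, 0, 0, 1]

```text
t: 1.95
eef_pos: [517.5, -322.2, 214.6]
tcp_rot: [3.142, 0.0, -0.389]
ft_force: [-0.2, -1.1, -0.1]
opening: 0.999
grip_force: 0.0
```

```bash
python3 - <<'E'
from h import *
c=shot('wrist','w1');s=env.state();print(s['eef_pos'],s['tcp_rot'],s['ft_force'],c['vertical_fov'],np.array(c['hand_eye']).round(2).tolist())
E
```

```text
[ 517.44439803 -322.17099804  214.59979908] [ 3.14156957e+00  5.15633579e-05 -3.89176907e-01] [ 0.45871977 -0.227923    0.82820225] 68.11990282456995 [[-0.0, -0.96, -0.27, 74.29], [1.0, -0.0, -0.0, -1.06], [0.0, -0.27, 0.96, -170.56], [0.0, 0.0, 0.0, 1.0]]
```

View pics/w1.png

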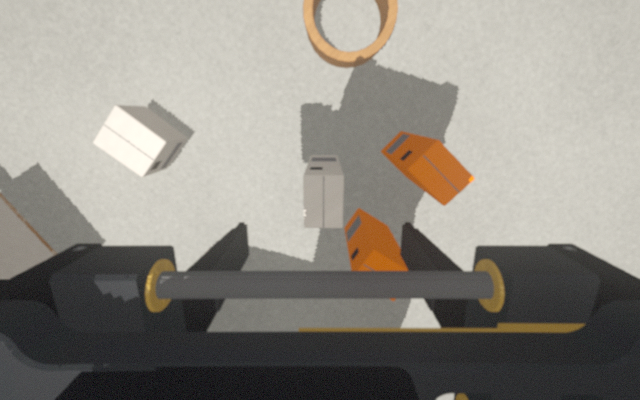

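The wrist view shows the white carton between the fingers (tips near x=240 and 410). Its top face has corners at about (304,168), (343,168), (344,228) and (304,227). The orange cartons sit to the right, outside the finger path.

```bash
python3 - <<'E'
from h import *
c=load('w1')
P=np.array([atz(c,p,130) for p in [(304,168),(343,168),(344,228),(304,227)]])
e=np.roll(P,-1,0)-P
print(P.mean(0),np.linalg.norm(e,axis=1),np.degrees(np.arctan2(e[:,1],e[:,0])))
d=P.mean(0)-np.array([517.44,-322.17,130]); M=R.from_euler('z',-.389).as_matrix()@np.diag([1,-1,-1]); print(M.T@d)
E
```

```text
[ 518.05  -320.575  130.   ] [34.03909517 56.13305621 36.93846234 55.13592295] [-112.27026792  159.56342037   66.21075227  -23.40326616]
[-0.04049883 -1.70718624  0.        ]
```

Request:
arm_command:
  targets:
    - [0, -1, 30, 0, 1]
    - [0, -1, 60, 0, 1]
    - [0, -1, 90, 0, 1]
    - [0, -1, 115, 0, 1]
    - [0, -1, 128, 0, 1]

```text
t: 2.5
eef_pos: [517.3, -320.8, 84.6]
tcp_rot: [-3.141, 0.002, -0.39]
ft_force: [0.0, 0.1, 0.4]
opening: 1.0
grip_force: 0.0
```

Request:
arm_command:
  targets:
    - [0, 0, 0, 0, 0.7]
    - [0, 0, 0, 0, 0.5]
    - [0, 0, 0, 0, 0.4]
    - [0, 0, 0, 0, 0.3]
    - [0, 0, 0, 0, 0.3]

```text
t: 3.0
eef_pos: [518.1, -321.5, 87.5]
tcp_rot: [3.141, -0.001, -0.391]
ft_force: [-0.3, -0.4, 0.8]
opening: 0.636
grip_force: 0.0
```

Request:
arm_command:
  targets:
    - [0, 0, 0, 0, 0]
    - [0, 0, 0, 0, 0]
    - [0, 0, 0, 0, 0]
    - [0, 0, 0, 0, 0]
    - [0, 0, 0, 0, 0]

```text
t: 3.5
eef_pos: [517.9, -321.3, 86.7]
tcp_rot: [3.141, -0.0, -0.391]
ft_force: [-0.3, -0.0, 1.1]
opening: 0.375
grip_force: 30.0
```

Request:
arm_command:
  targets:
    - [0, 0, -20, 0, 0]
    - [0, 0, -55, 0, 0]
    - [0, 0, -95, 0, 0]
    - [0, 0, -135, 0, 0]
    - [0, 0, -175, 0, 0]

```text
t: 4.0
eef_pos: [517.5, -321.0, 263.0]
tcp_rot: [-3.142, 0.001, -0.391]
ft_force: [0.8, -1.6, -1.6]
opening: 0.378
grip_force: 30.0
```

Request:
arm_command:
  targets:
    - [0, 0, 0, -8, 0]
    - [0, 0, 0, -16, 0]
    - [0, 0, 0, -24, 0]
    - [0, 0, 0, -30.4, 0]
    - [0, 0, 0, -30.4, 0]

```text
t: 4.5
eef_pos: [517.7, -321.1, 261.3]
tcp_rot: [-3.141, 0.0, 0.142]
ft_force: [-0.0, -0.5, -1.5]
opening: 0.375
grip_force: 30.0
```

```bash
python3 - <<'E'
from h import *
s=env.state();print(s['eef_pos'],s['tcp_rot'],s['ft_force'],s['moment'],s['opening'],s['grip_force'])
M=R.from_euler('xyz',s['tcp_rot']).as_matrix();print(M.T@(np.array([582.9,141.3,261])-s['eef_pos']))
E
```

```text
[ 517.68365735 -321.14599478  261.31160641] [-3.14115848e+00  4.99296823e-04  1.41628639e-01] [-0.0118478  -0.49562116 -1.46620816] [ 0.03288662  0.00297422 -0.00069975] 0.37467487763031765 29.985147714614868
[ 1.29840355e+02 -4.48609913e+02  4.41553285e-01]
```

Request:
arm_command:
  targets:
    - [6, -20, 0, 0, 0]
    - [15, -52, 0, 0, 0]
    - [25, -86, 0, 0, 0]
    - [35, -121, 0, 0, 0]
    - [45, -156, 0, 0, 0]

```text
t: 5.0
eef_pos: [540.5, -159.1, 261.5]
tcp_rot: [-3.141, 0.0, 0.136]
ft_force: [0.1, 0.2, -1.3]
opening: 0.379
grip_force: 30.0
```

Request:
arm_command:
  targets:
    - [10, -35, 0, 0, 0]
    - [20, -70, 0, 0, 0]
    - [30, -105, 0, 0, 0]
    - [40, -140, 0, 0, 0]
    - [50, -175, 0, 0, 0]

```text
t: 5.5
eef_pos: [565.6, 21.3, 261.5]
tcp_rot: [3.142, 0.0, 0.136]
ft_force: [0.6, 1.2, -1.9]
opening: 0.377
grip_force: 30.0
```

Request:
arm_command:
  targets:
    - [10, -35, 0, 0, 0]
    - [20, -70, 0, 0, 0]
    - [28, -95, 0, 0, 0]
    - [33, -112, 0, 0, 0]
    - [35, -118, 0, 0, 0]

```text
t: 6.0
eef_pos: [583.9, 142.8, 261.3]
tcp_rot: [3.142, 0.0, 0.14]
ft_force: [0.3, 0.3, -1.5]
opening: 0.375
grip_force: 30.0
```

Request:
arm_command:
  targets:
    - [0, 0, 0, 0, 0]
    - [0, 0, 0, 0, 0]

```text
t: 6.2
eef_pos: [583.8, 140.6, 261.5]
tcp_rot: [3.141, 0.0, 0.139]
ft_force: [0.4, -1.6, -1.8]
opening: 0.377
grip_force: 30.0
```

```bash
python3 - <<'E'
from h import *
c=shot('scene','s2');s=env.state();print(s['eef_pos'],s['tcp_rot'],s['ft_force'])
b=cv2.imread('pics/s2.png');cv2.imwrite('pics/s2c.png',cv2.resize(b[60:240,300:500],None,fx=3,fy=3,interpolation=cv2.INTER_CUBIC))
# where the mouth's inner corners project, 120 high
th=np.radians(8.2);C=np.array([[np.cos(th),-np.sin(th)],[np.sin(th),np.cos(th)]])
for z in(120,):
    q=[[*(C@np.array(p)+[582.9,141.3]),z] for p in[(65,61),(65,-61),(-65,-61),(-65,61)]]
    print(((proj(c,q)-[300,60])*3).tolist())
q=[[*(C@np.array(p)+s['eef_pos'][:2]),s['eef_pos'][2]-86.7] for p in[(25,18),(25,-18),(-25,-18),(-25,18)]]
print(((proj(c,q)-[300,60])*3).tolist())
E
```

```text
[583.91092044 140.38789934 261.59055166] [3.14125440e+00 1.61523862e-04 1.38545395e-01] [ 0.11036542 -0.22450112 -1.16936736]
[[359.09999999999997, 354.29999999999995], [272.69999999999993, 419.70000000000005], [162.59999999999997, 345.29999999999995], [250.19999999999993, 286.79999999999995]]
[[303.30000000000007, 309.0], [276.90000000000003, 327.59999999999997], [233.09999999999997, 300.0], [259.80000000000007, 282.0]]
```

View pics/s2c.png

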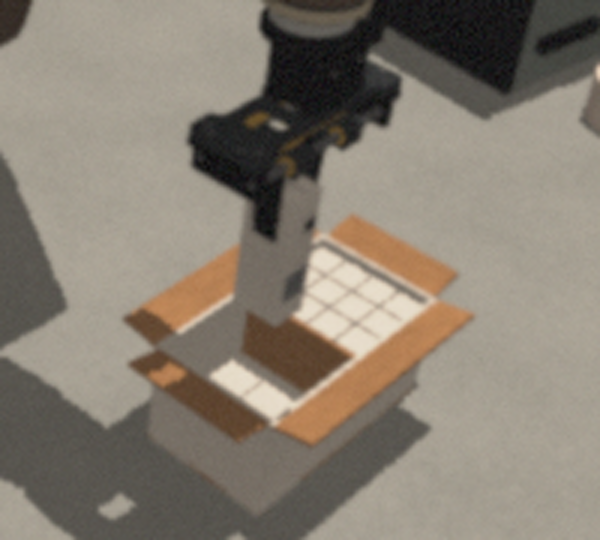

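The carton hangs over the open compartment, with its underside near (275,310) in the crop, inside the projected mouth outline. The divider's lower edge, where it meets the layer, runs from about (247,352) to (302,389). I'll use it for a rough estimate of the layer height.

```bash
python3 - <<'E'
from h import *
c=load('s2'); th=np.radians(8.2); n=np.array([-np.sin(th),np.cos(th),0]); o0=np.array([574.8,197.2,0])
for p in[(247,352),(275,371),(302,389)]:
    o,d=ray(c,((p[0]+.5)/3-.5+300,(p[1]+.5)/3-.5+60)); t=(4.5-n@(o-o0))/(n@d); print((o+d*t).round(1))
E
```

```text
[515.6 193.2  40.8]
[551.7 198.4  39.9]
[585.6 203.3  39.6]
```

Request:
arm_command:
  targets:
    - [0, 0, 25, 0, 0]
    - [0, 0, 50, 0, 0]
    - [0, 0, 72, 0, 0]
    - [0, 0, 88, 0, 0]
    - [0, 0, 95, 0, 0]

```text
t: 6.75
eef_pos: [583.5, 140.4, 165.3]
tcp_rot: [3.141, 0.002, 0.138]
ft_force: [-0.2, 0.5, -1.5]
opening: 0.377
grip_force: 30.0
```

Request:
arm_command:
  targets:
    - [0, 0, 0, 0, 0]
    - [0, 0, 0, 0, 0]

```text
t: 6.95
eef_pos: [584.3, 141.1, 167.4]
tcp_rot: [3.141, -0.001, 0.139]
ft_force: [0.3, 0.4, -1.5]
opening: 0.375
grip_force: 30.0
```

Request:
arm_command:
  targets:
    - [0, 0, 2, 0, 0]
    - [0, 0, 4, 0, 0]
    - [0, 0, 6, 0, 0]
    - [0, 0, 8, 0, 0]
    - [0, 0, 9, 0, 0]

```text
t: 7.45
eef_pos: [583.8, 141.5, 157.4]
tcp_rot: [3.142, 0.0, 0.14]
ft_force: [1.1, 0.2, -1.9]
opening: 0.382
grip_force: 30.0
```

Request:
arm_command:
  targets:
    - [0, 0, 2, 0, 0]
    - [0, 0, 4, 0, 0]
    - [0, 0, 6, 0, 0]
    - [0, 0, 8, 0, 0]
    - [0, 0, 9, 0, 0]

```text
t: 7.95
eef_pos: [583.9, 141.4, 148.3]
tcp_rot: [3.141, 0.0, 0.14]
ft_force: [0.1, 0.4, -1.9]
opening: 0.379
grip_force: 30.0
```

Request:
arm_command:
  targets:
    - [0, 0, 1.5, 0, 0]
    - [0, 0, 3, 0, 0]
    - [0, 0, 4.5, 0, 0]
    - [0, 0, 6, 0, 0]
    - [0, 0, 6, 0, 0]

```text
t: 8.45
eef_pos: [583.8, 141.5, 142.4]
tcp_rot: [3.141, 0.0, 0.14]
ft_force: [0.2, -0.6, -2.3]
opening: 0.377
grip_force: 30.0
```

Request:
arm_command:
  targets:
    - [0, 0, 1, 0, 0]
    - [0, 0, 2, 0, 0]
    - [0, 0, 3, 0, 0]
    - [0, 0, 4, 0, 0]

```text
t: 8.85
eef_pos: [583.9, 141.5, 138.5]
tcp_rot: [3.142, 0.0, 0.14]
ft_force: [0.2, 0.1, -2.4]
opening: 0.378
grip_force: 30.0
```

Underside at about 52. I'll use finer steps from here.

Request:
arm_command:
  targets:
    - [0, 0, 1, 0, 0]
    - [0, 0, 2, 0, 0]
    - [0, 0, 3, 0, 0]

```text
t: 9.15
eef_pos: [583.9, 141.5, 135.5]
tcp_rot: [3.141, -0.0, 0.14]
ft_force: [-0.1, 0.8, -1.7]
opening: 0.38
grip_force: 30.0
```

Request:
arm_command:
  targets:
    - [0, 0, 0.7, 0, 0]
    - [0, 0, 1.4, 0, 0]
    - [0, 0, 2, 0, 0]

```text
t: 9.45
eef_pos: [583.9, 141.5, 133.5]
tcp_rot: [3.142, -0.0, 0.14]
ft_force: [-0.5, 0.5, -1.1]
opening: 0.378
grip_force: 30.0
```

Request:
arm_command:
  targets:
    - [0, 0, 0.7, 0, 0]
    - [0, 0, 1.4, 0, 0]
    - [0, 0, 2, 0, 0]

```text
t: 9.75
eef_pos: [583.9, 141.5, 131.6]
tcp_rot: [3.142, -0.0, 0.14]
ft_force: [-1.3, -0.9, -2.2]
opening: 0.378
grip_force: 30.0
```

Request:
arm_command:
  targets:
    - [0, 0, 0.7, 0, 0]
    - [0, 0, 1.4, 0, 0]
    - [0, 0, 2, 0, 0]

```text
t: 10.05
eef_pos: [583.9, 141.5, 129.5]
tcp_rot: [3.141, 0.0, 0.14]
ft_force: [-0.6, 0.6, -1.7]
opening: 0.373
grip_force: 30.0
```

Request:
arm_command:
  targets:
    - [0, 0, 0.7, 0, 0]
    - [0, 0, 1.4, 0, 0]
    - [0, 0, 2, 0, 0]

```text
t: 10.35
eef_pos: [583.9, 141.5, 127.5]
tcp_rot: [3.141, 0.0, 0.14]
ft_force: [0.2, -0.1, -1.1]
opening: 0.378
grip_force: 30.0
```

Underside at about 40.8.

Request:
arm_command:
  targets:
    - [0, 0, 0.7, 0, 0]
    - [0, 0, 1.4, 0, 0]
    - [0, 0, 2, 0, 0]

```text
t: 10.65
eef_pos: [583.9, 141.5, 125.5]
tcp_rot: [3.142, -0.0, 0.14]
ft_force: [0.2, 0.5, -1.1]
opening: 0.378
grip_force: 30.0
```

Request:
arm_command:
  targets:
    - [0, 0, 0.7, 0, 0]
    - [0, 0, 1.4, 0, 0]
    - [0, 0, 2, 0, 0]

```text
t: 10.95
eef_pos: [584.0, 141.5, 124.6]
tcp_rot: [3.141, -0.001, 0.14]
ft_force: [-4.6, -0.6, 15.6]
opening: 0.379
grip_force: 30.0
```

Touchdown: the force jumped from about -1 N to 15.6 N, with the underside near 38 mm. I'll ease the press slightly, then let go.

Request:
arm_command:
  targets:
    - [0, 0, -0.6, 0, 0]
    - [0, 0, -0.6, 0, 0]

```text
t: 11.15
eef_pos: [584.0, 141.5, 124.6]
tcp_rot: [3.141, -0.001, 0.14]
ft_force: [-1.6, -0.6, 4.0]
opening: 0.376
grip_force: 30.0
```

Request:
arm_command:
  targets:
    - [0, 0, 0, 0, 0.45]
    - [0, 0, 0, 0, 0.52]
    - [0, 0, 0, 0, 0.6]
    - [0, 0, 0, 0, 0.65]
    - [0, 0, 0, 0, 0.65]

```text
t: 11.65
eef_pos: [583.9, 141.5, 124.1]
tcp_rot: [3.142, 0.0, 0.14]
ft_force: [-0.1, 0.0, -0.6]
opening: 0.646
grip_force: 0.0
```

Request:
arm_command:
  targets:
    - [0, 0, -5, 0, 0.65]
    - [0, 0, -15, 0, 0.65]
    - [0, 0, -35, 0, 0.65]
    - [0, 0, -60, 0, 0.65]
    - [0, 0, -90, 0, 0.65]

```text
t: 12.15
eef_pos: [583.6, 141.4, 215.5]
tcp_rot: [3.142, 0.001, 0.14]
ft_force: [0.2, 0.9, 0.2]
opening: 0.653
grip_force: 0.0
```

Request:
arm_command:
  targets:
    - [-10, 0, -40, 0, 0.65]
    - [-40, 0, -60, 0, 0.65]
    - [-80, 0, -60, 0, 0.65]
    - [-120, 0, -60, 0, 0.65]
    - [-130, 0, -60, 0, 0.65]

```text
t: 12.65
eef_pos: [452.1, 123.1, 275.4]
tcp_rot: [3.142, -0.001, 0.14]
ft_force: [-0.3, 0.7, 0.1]
opening: 0.65
grip_force: 0.0
```

```bash
python3 - <<'E'
from h import *
shot('scene','s3');shot('top','t3')
a=cv2.imread('pics/s3.png')[80:240,320:480];b=cv2.imread('pics/t3.png')[90:250,90:270]
f=lambda x:cv2.resize(x,(400,400*x.shape[0]//x.shape[1]),interpolation=cv2.INTER_CUBIC)[:350]
cv2.imwrite('pics/f.png',np.hstack([f(a),f(b)]));s=env.state();print(s['t'],s['eef_pos'],s['ft_force'])
E
```

```text
12.75 [454.62441322 123.33929847 275.50039892] [ 0.76840653 -0.6387637  -0.94880859]
```

View pics/f.png

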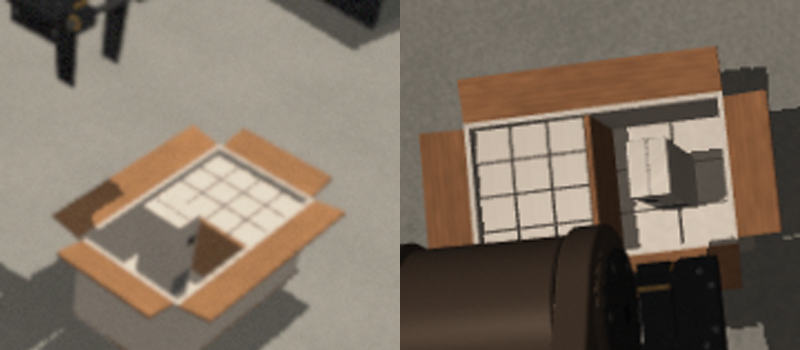

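The carton stands upright in the open compartment (top face near (650,167) in the right half), and the gripper is clear of it.

```bash
python3 -c "
from cell import env
print(env.job_done())"
```

```text
the job is handed in; nothing more can be done
None
```

The white carton was lowered until I felt it touch the layer about 38 mm above the bench (about 16 N). I eased off and released it, it was standing upright in the open compartment in the last pictures, and the job is handed in at about 12.8 s; no verdict came back.

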